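# Trip-test the photometer lamp bench, then hold its shutter at half light

## Robot

A 7-joint arm with a two-finger parallel gripper is mounted at the origin on a cart in front of the work surface, level with it; the furniture and walls round the work are solid. World frame = base frame: x ahead of the robot, y to its left, z up, the work surface at z = 0. Lengths are in m, angles in degrees, forces in N, time in s.
With the tool pointing down it reaches from about 0.425 to 0.8 m from the base axis. Payload 8.3 kg.
Tool frame: the origin (TCP) lies between the finger pads; the fingertips stand 8 mm ahead of it and the grasp point (between the pads) lies 11 mm behind it (r.tip_reach is the distance from the TCP to the fingertips, in m); z points along the fingers, y is the line along which they close (so a half turn about z gives the same grasp; the last joint's range is limited). The gripper opens to 85 mm and grips with 20 to 120 N. Pads are 22 mm wide; open, the fingers measure 114 mm over their backs; the gripper's body (76 mm by 85 mm) begins 54 mm behind the grasp point. The pads swing forward as they close: fully open they stand 13 mm farther back than shut.
Start: joints at [66.927, 21.967, 0.94, 78.501, -0.361, 79.538, -2.664], TCP at [0.208, -0.589, 0.207] pointing down, gripper open.
Joint ranges: [-169.22, 169.22], [-14.56, 117.87], [-87.37, 89.26], [10.42, 133.3], [-82.24, 262.24], [0.94, 117.77], [-172.7, 172.7]. Speed limits (degrees/s): [136.94, 136.94, 172.46, 172.46, 180, 180, 180].

## Interface

Orientations are given as [roll, pitch, yaw] about the fixed x, y, z axes, in that order (R = Rz(yaw) Ry(pitch) Rx(roll)).
In Python, from station import r gives the robot as it stands.
- The arm moves only by the tool drive_tool, never from a script. Its argument "deltas" is a list of rows, each a list of 3 entries, a list of its own where there are three numbers: the shift along the tool's x, y, z in mm, then the turn about the tool's z in rad, then the finger opening in mm, from 0 to 85.4. A call has 1 to 8 rows; each row shifts and turns the commanded pose from where the row before left it, along the tool's axes as they then stand; what a row does not reach is not made up. A row lasts 1/10 s, in which the tool goes at most 50 mm and 8.59 degrees, less where a joint would pass 70% of its speed; a pose out of reach is approached as far as the arm can. A call with a gripper value outside its range is refused whole. The fingers move at their own pace and stop on an object; "force" is the grip in N (left out, the last holds). Time passes only in rows, so rows that do not move let the fingers close. It gives the time, the measured TCP pose, the force, the opening and the grip force at its end, in the units of the state.
- r.get_state(): the state, without advancing time (a new reading comes with each control period).
- r.grab_frame(name): name is "scene" or "top"; returns the picture (420x560x3 uint8, red, green, blue); there is no depth.
- r.get_calibration(name): a dict with "fx", "fy", "cx", "cy" (pixels), "R" (3x3) and "t" (3): a world point X has camera coordinates R X + t. Camera axes: x right, y down, z forward; pixel columns grow to the right and rows downward; lengths in m; the calibration is good to about 2 mm. A picture is of the moment at which its call begins. get_calibration takes no time and is no camera call.
- r.finish_job(): hands the job in; it is judged then, once.
The state is a dict: "time": time; "qpos": joint angles; "qd": joint speeds; "effort": joint torques, N m; "tool_pos": TCP position; "tool_rot": TCP orientation; "force": force on the tool from outside, world axes, zero at the start; "ft_torque": the same for the moment, N m; "width": finger opening in m; "grasp_force": force on a finger pad.
Only numpy, scipy, OpenCV 4.12 (cv2) and the standard library are available. Lean on these libraries where they do the work, as an engineer would, in place of code of your own. Each camera call takes 0.05 s, during which the arm holds its last target. There are 200 camera calls.

## Task

Prove the lamp bench's safety breaker before its half-light reading: press the test button beside the breaker lever so that the lever drops, then, with the shutter still shut, lift the lever fully back up. Then push the sprung shutter tab on top of the lamp house back until it stands at the long half-way line and keep holding it there against its spring, because it shuts by itself when let go; never open it beyond about three quarters, which would saturate the detector, and do not knock over or shift the bottles and the vial. Your program finishes while still holding the shutter at half.

Things in the scene. Friction and masses are not known exactly. Their poses are not given: they have to be found in the camera images.
- bench: the photometer lamp bench, one fixed white and grey instrument, 210 (its x) x 340 mm (its y), origin under its centre at worktop level; x runs from its front to its rear, y to its left, z up; its front roughly faces the robot. Left to right: console with a sloping top, lamp house with a flat top 86 mm high, gap, detector head 80 mm high
- console (a point): point on the console's sloping white face under the breaker, level with its middle. The face spans bench y +46 to +164 mm and rises 15 degrees towards the rear, from 46 mm (front) to 86 mm high. The grey breaker plate on it is 78 x 98 mm and 8 mm thick and carries the lever (left) and the test button (right)
- button_top (a point): centre of the top of the test button: plain round, black, 17 mm across, in a steel collar, to the right of the lever (46 mm from it in bench y). It stands 12 mm above the plate and goes in 5 mm square to the slope (down and to the rear, 15 degrees off vertical; the point's z points out). 2.5 N to start, 3.5 N fully in; comes out by itself
- test_button (a joint): travel of the test button in m: 0 out, 0.005 fully in; the breaker trips at about 0.003 and the lever then takes some 0.2 s to drop
- lever_tip (a point): centre of the rounded end bar (26 mm along bench y, 11 mm thick) of the breaker's black toggle lever, whose flat arm is 24 mm wide, 9 mm thick. It turns about an axis along bench y, 36 mm from this point and 2 mm under the plate's surface. Up (on) it stands 7 degrees past vertical to the rear; dropped it leans 37 degrees from vertical to the bench's front
- lever (a joint): angle of the lever in rad: 0 up (on), 0.768 (44 degrees) fully dropped towards the front. It is a snap-over toggle: below about 0.2 it snaps up to 0 and stays, above it snaps down; lifting it from fully down takes under 2 N at the end bar, led round its arc, to the rear and up
- tab (a point): centre of the finger tab of the shutter, an upright aluminium block 11 (bench x) x 26 (bench y) x 34 mm high that stands over the right edge of the lamp house; its lower edge is 6 mm and its upper edge 40 mm above the lamp house's top. It moves with the shutter
- half_line (a point): fixed point on the bench: where the tab's centre is when the shutter is exactly half open. On the lamp house's top, beside the tab, five black cross lines 15 mm apart mark shut, quarter, half (the longest line), three quarters and full; a small pointer at the tab's foot runs along them
- shutter (a joint): travel of the shutter in m: 0 shut (tab to the front), 0.06 fully open; slides along bench +x, to the rear. A return spring pushes it shut with about 3 N at 0, 7.5 N at half (0.03) and 12 N fully open
- oil_bottle: small brown bottle with a black cap, 34 mm across, 78 mm high, beside the bench's left front; origin at its base. Leave it
- saline_bottle: white bottle with a blue cap, 64 mm across, 165 mm high, to the right of the bench; origin at its base. Leave it
- vial: white vial with a red cap, 19 mm across, 90 mm high, standing in front of the bench's right part; origin at its base. Leave it
- analyser_1: the right-hand one of two tall navy analysers that stand left of the bench, fixed; origin under its centre; together they are solid from x 0.48 to 0.70 m, y 0.22 to 0.54 m and up to 0.32 m high: keep the arm clear of them

How it is judged (in metres and radians):
On the way, in this order (a step that is already met when the one before it is completed fails the run):
1. the test button is pressed while the lever is still up (value of joint test_button above 0.003 m).
2. the lever drops (value of joint lever above 0.65 rad), for 0.1 s.
3. the lever is back up and stays, the button out, the shutter still shut (value of joint lever below 0.1 rad and value of joint test_button below 0.0012 m and value of joint shutter below 0.006 m), for 0.2 s.
At the end, for the whole second after the job is handed in: the fingers press on the shutter (more than 3 N) and hold it still within 5 mm of half travel (25 to 35 mm of 60), the breaker lever is up (within 0.1 rad) and the test button out (value of joint shutter between 0.025 and 0.035 m and velocity of joint shutter between -0.01 and 0.01 m/s and contact force between the fingers and shutter above 3 N and value of joint lever below 0.1 rad and value of joint test_button below 0.0012 m); the arm keeps its last pose, push and grip.
It fails at once if the shutter is opened beyond about three quarters (48 mm) (value of joint shutter above 0.048 m).
It fails at once if a bottle or the vial is knocked over or shifted by more than 30 mm (distance of any of oil_bottle, saline_bottle, vial from where it was at the start of the episode above 0.03 m or angle between any of oil_bottle, saline_bottle, vial's own z axis and vertical above 0.4 rad).
It also fails if it takes over 51 s, if anything falls off the work surface, if the arm or the gripper's body presses on something with over 40 N, if the wrist force passes 120 N, or if a joint passes its speed limit or range.

## Working session

There is one attempt and no reset: what is moved stays moved. The work goes in short steps, Python scripts to look and compute and a tool call to move; the robot and the scene stay as the last step left them, time stands still between calls to the robot, and variables do not carry over. Pictures are saved under pics/ and viewed, at most 10 in all, crops included, and the job is handed in when it is done.

Besides the shell and the picture viewer there is one more tool, called after "Call:" as a command line: name --argument value ..., lists and objects as JSON in quotes. drive_tool: Moves the arm, as the interface text tells. Its arguments: {"type":"object","properties":{"deltas":{"type":"array","items":{"type":"array"}},"force":{"type":"number"}},"required":["deltas"]}

```bash
ls; mkdir -p pics
python3 - <<'E'
from station import r
import cv2,numpy as np
for n in("scene","top"):
    cv2.imwrite(f"pics/{n}0.png",r.grab_frame(n)[:,:,::-1]); c=r.get_calibration(n); print(n,{k:np.round(v,3).tolist() for k,v in c.items()}, np.round(-np.array(c['R']).T@c['t'],3))
print(r.get_state(), r.tip_reach)
E
```

```text
pics
scene {'fx': 522.033, 'fy': 522.033, 'cx': 276.965, 'cy': 209.289, 'R': [[-0.474, -0.881, 0.0], [-0.589, 0.317, -0.743], [0.654, -0.352, -0.669]], 't': [0.247, 0.366, 0.864]} [-0.233  0.406  0.85 ]
top {'fx': 474.418, 'fy': 474.418, 'cx': 280.172, 'cy': 205.261, 'R': [[-0.005, -1.0, 0.026], [-0.986, 0.001, -0.165], [0.164, -0.026, -0.986]], 't': [-0.03, 0.528, 1.201]} [3.230e-01 1.000e-03 1.271e+00]
{'time': 0.1, 'qpos': array([66.92706064, 22.00968823,  0.93680401, 78.55465851, -0.36124924,
       79.53843274, -2.66511275]), 'qd': array([ 0.05912869, -0.11576038,  0.06641502, -0.16964443, -0.02160239,
        0.00649637,  0.09723975]), 'effort': array([ 4.24704092e-03, -6.29126787e+01,  8.48495420e-01, -3.72752666e+01,
        1.69021008e-02,  1.05133906e-02, -2.64086412e-05]), 'tool_pos': array([ 0.20819675, -0.588779  ,  0.2057918 ]), 'tool_rot': array([-1.79900001e+02,  5.87620318e-04,  1.94730752e+01]), 'force': array([0.22504022, 0.51306407, 0.4351868 ]), 'ft_torque': array([-0.0420316 , -0.01873902,  0.02879493]), 'grasp_force': 0.0, 'width': 0.08532757324542922} 0.008
```

View pics/scene0.png

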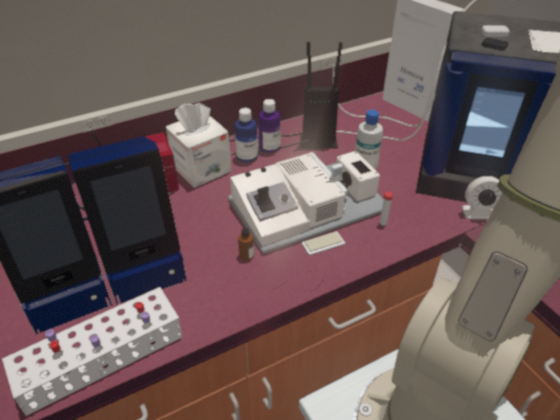

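View pics/top0.png

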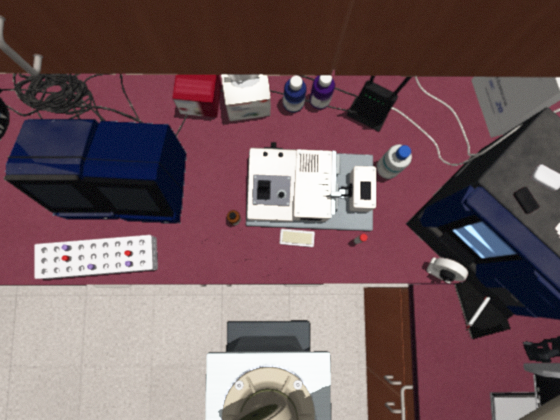

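The scene shows the bench at about (305,195) and the brown bottle at (245,245). In the top view the bench spans columns 248–375 and rows 150–228, with the vial near (360,240) and the saline bottle near (395,160). I'll enlarge the bench in both views.

Run:
```python
import cv2
a=cv2.imread("pics/top0.png")[140:255,225:385]; cv2.imwrite("pics/topc.png",cv2.resize(a,None,fx=5,fy=5,interpolation=cv2.INTER_CUBIC))
a=cv2.imread("pics/scene0.png")[145:255,225:385]; cv2.imwrite("pics/scenec.png",cv2.resize(a,None,fx=5,fy=5,interpolation=cv2.INTER_CUBIC))
```

```text
(no output)
```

View pics/topc.png

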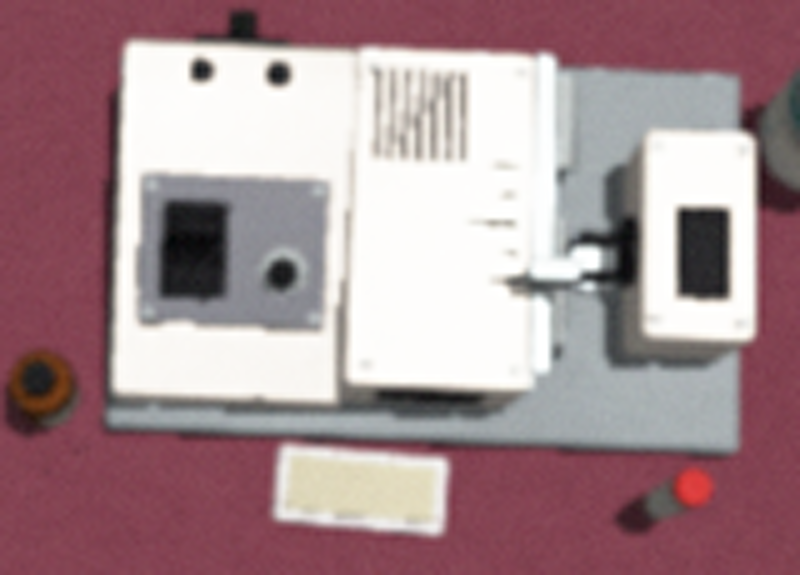

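View pics/scenec.png

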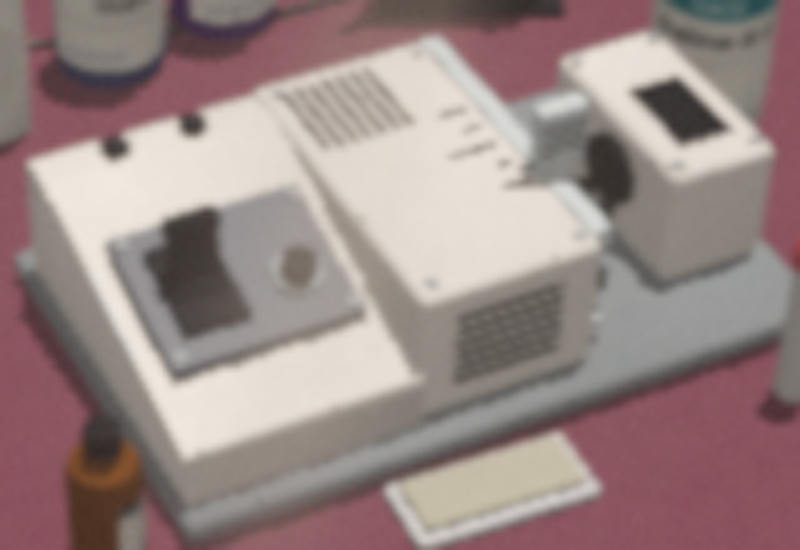

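The top crop shows the button at (281,273), the lever at (195,250) and still up, the scale lines at x≈500 with y from 165 to 282 (the long half line at 222), and the tab near (580,265). The scene crop shows the button at (299,265) and the tab at (560,130). Next I'll triangulate these.

```bash
cat > h.py <<'E'
import numpy as np
from station import r
C={n:r.get_calibration(n) for n in("scene","top")}
def ray(n,u,v):
    c=C[n];R=np.array(c['R']);d=R.T@np.array([(u-c['cx'])/c['fx'],(v-c['cy'])/c['fy'],1.]);return -R.T@np.array(c['t']),d/np.linalg.norm(d)
def plane(n,u,v,z):
    o,d=ray(n,u,v);return o+d*(z-o[2])/d[2]
def tri(ut,us):
    A=np.zeros((3,3));b=np.zeros(3);L=[]
    for n,p in(("top",ut),("scene",us)):
        o,d=ray(n,*p);P=np.eye(3)-np.outer(d,d);A+=P;b+=P@o;L.append((o,P))
    x=np.linalg.solve(A,b);return x,max(np.linalg.norm(P@(x-o)) for o,P in L)
tc=lambda u,v:(225+u/5-.4,140+v/5-.4)
sc=lambda u,v:(225+u/5-.4,145+v/5-.4)
def proj(n,X):
    c=C[n];p=np.array(c['R'])@X+c['t'];return np.array([c['fx']*p[0]/p[2]+c['cx'],c['fy']*p[1]/p[2]+c['cy']])
E
python3 - <<'E'
from h import *
P=dict(LHfl=((365,365),(432,283)),LHfr=((513,370),(585,233)),LHrr=((522,72),(422,57)),button=((281,273),(299,265)),
pl_rl=((152,185),(118,243)),pl_rr=((320,190),(290,200)),pl_fr=((318,318),(352,310)),pl_fl=((148,312),(180,362)),
halfL=((475,222),(450,157)),halfR=((515,224),(495,148)),shutR=((515,283),(530,181)),basefl=((107,430),(190,540)),det_rl=((655,140),(655,38)),det_fl=((655,322),(677,167)),
knobL=((202,70),(115,147)),lhfr_corner=((530,388),(597,242)))
for k,(a,b) in P.items():
    x,e=tri(tc(*a),sc(*b));print(k,np.round(x*1000,1),"err",round(e*1000,1))
for k,p in dict(fl=(107,430),fr=(738,452),rr=(740,75)).items():print(k,np.round(plane("top",*tc(*p),.012)*1000,1))
print("LH86",[np.round(plane("top",*tc(*p),.086)*1000,1) for p in((365,365),(513,370),(522,72),(475,222),(515,224),(500,282))])
print("oil",plane("top",*tc(38,378),.078),"vial",plane("top",*tc(693,487),.09))
E
```

```text
LHfl [501.7 -74.6  87.4] err 0.3
LHfr [ 497.7 -150.8   89.2] err 2.1
LHrr [ 655.  -159.4   83.3] err 1.9
button [550.4 -33.2  78. ] err 1.0
pl_rl [596.   34.   83.8] err 0.5
pl_rr [594.6 -53.3  76.4] err 0.6
pl_fr [531.2 -51.9  57.7] err 0.3
pl_fl [533.3  35.7  62.2] err 0.4
halfL [ 576.7 -131.    85.1] err 0.9
halfR [ 575.  -153.1   83.6] err 0.8
shutR [ 543.6 -152.3   86.2] err 1.0
basefl [478.6  59.3  10.2] err 0.1
det_rl [ 601.9 -237.5  104.5] err 20.1
det_fl [ 524.8 -223.8   80.6] err 0.2
knobL [655.    7.6  88.7] err 0.4
lhfr_corner [ 490.9 -157.    86.1] err 1.2
fl [478.3  59.1  12. ]
fr [ 465.8 -279.    12. ]
rr [ 674.6 -287.9   12. ]
LH86 [array([502.1, -74.5,  86. ]), array([ 499.4, -149.5,   86. ]), array([ 655.3, -157.5,   86. ]), array([ 576. , -131.6,   86. ]), array([ 575. , -152.2,   86. ]), array([ 544.8, -143.8,   86. ])]
oil [0.49678587 0.09115351 0.078     ] vial [ 0.43938569 -0.23833635  0.09      ]
```

Run:
```python
from h import *
for k,a,b in(("leverbar",(195,215),(190,222)),("tabtop?",(590,245),(562,103))):
    x,e=tri(tc(*a),sc(*b));print(k,np.round(x*1000,1),round(e*1000,1))
c=lambda X:[np.round((proj("top",X)+.4-[225,140])*5),np.round((proj("scene",X)+.4-[225,145])*5)]
for X in((.567,.014,.104),(.545,-.165,.126),(.545,-.175,.126),(.545,-.185,.126),(.5395,-.162,.126),(.5395,-.188,.126)):print(X,*c(np.array(X)))
for p in((410,225),(435,285),(505,330),(447,270)):print(p,plane("top",*p,0),plane("top",*p,.2))
```

```text
leverbar [575.1  10.  102.5] 1.7
tabtop? [ 561.4 -184.4  107.8] 3.0
(0.567, 0.014, 0.104) [190. 232.] [186. 232.]
(0.545, -0.165, 0.126) [552. 267.] [556. 103.]
(0.545, -0.175, 0.126) [573. 267.] [574.  97.]
(0.545, -0.185, 0.126) [593. 267.] [592.  91.]
(0.5395, -0.162, 0.126) [547. 278.] [557. 111.]
(0.5395, -0.188, 0.126) [599. 278.] [604.  95.]
(410, 225) [ 0.48063599 -0.38552508  0.        ] [ 0.45587142 -0.32472301  0.2       ]
(435, 285) [ 0.31948341 -0.44456863  0.        ] [ 0.32006767 -0.37447918  0.2       ]
(505, 330) [ 0.2016578  -0.62370339  0.        ] [ 0.22077568 -0.52543657  0.2       ]
(447, 270) [ 0.35897805 -0.47937124  0.        ] [ 0.35334992 -0.40380744  0.2       ]
```

Call:
drive_tool --deltas '[[[0,0,0],0.126,0],[[0,0,0],0.126,0],[[0,0,0],0.127,0],[[0,0,0],0,0]]'

```text
time: 0.5
tool_pos: [0.2083, -0.5889, 0.2061]
tool_rot: [-179.9, 0.0, -2.4]
force: [-0.5, -1.1, -0.6]
width: 0.0283
grasp_force: 0.0
```

Call:
drive_tool --deltas '[[[6,-40,0],0,0],[[6,-40,0],0,0],[[6,-40,0],0,0],[[6,-40,0],0,0],[[6,-40,0],0,0],[[30,-40,0],0,0],[[30,-40,0],0,0],[[30,-40,0],0,0]]'

```text
time: 1.3
tool_pos: [0.3414, -0.2725, 0.2069]
tool_rot: [180.0, -0.0, -2.0]
force: [1.3, -0.7, 0.7]
width: -0.0002
grasp_force: 0.0
```

Call:
drive_tool --deltas '[[[30,-40,0],0,0],[[30,-40,0],0,0],[[30,-40,0],0,0],[[30,-40,0],0,0],[[30,-40,0],0,0],[[10,-25,0],0,0],[[0,0,0],0,0]]'

```text
time: 2.0
tool_pos: [0.5106, -0.0502, 0.2065]
tool_rot: [-179.9, 0.0, -1.6]
force: [0.5, 0.1, 0.8]
width: -0.0
grasp_force: 0.0
```

Call:
drive_tool --deltas '[[[20,-9,0],0.01,0],[[18,-8,0],0,0],[[0,0,35],0,0],[[0,0,35],0,0],[[0,0,35],0,0],[[0,0,5],0,0],[[0,0,0],0,0]]'

```text
time: 2.7
tool_pos: [0.5474, -0.0409, 0.0964]
tool_rot: [180.0, 0.1, -2.8]
force: [0.3, -0.6, 0.8]
width: 0.0
grasp_force: 0.0
```

Run:
```python
from h import *
import cv2
a=r.grab_frame("top")[140:255,225:385,::-1]; b=r.grab_frame("scene")[145:255,225:385,::-1]
cv2.imwrite("pics/p1.png",cv2.resize(np.vstack([a,b]),None,fx=2.6,fy=2.6,interpolation=cv2.INTER_CUBIC))
print(r.get_state()['tool_pos'],r.get_state()['force'])
```

```text
[ 0.54929047 -0.04060625  0.09868521] [-0.6808219   0.29680417  0.47690798]
```

View pics/p1.png

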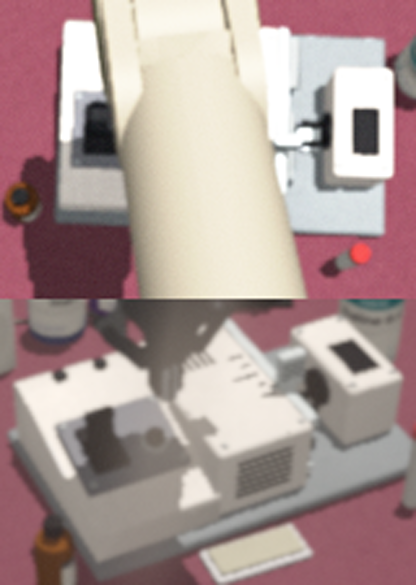

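Run:
```python
from h import *
for X in((.549,-.041,.091),(.560,-.041,.091),(.538,-.041,.091),(.5495,-.0333,.078)):
    p=proj("scene",np.array(X));print(X,np.round((p-[225,145])*2.6+[0,299]))
import cv2
a=r.grab_frame("scene")[180:240,240:320,::-1];cv2.imwrite("pics/p2.png",cv2.resize(a,None,fx=8,fy=8,interpolation=cv2.INTER_CUBIC))
```

```text
(0.549, -0.041, 0.091) [162. 422.]
(0.56, -0.041, 0.091) [156. 415.]
(0.538, -0.041, 0.091) [168. 430.]
(0.5495, -0.0333, 0.078) [154. 436.]
```

View pics/p2.png

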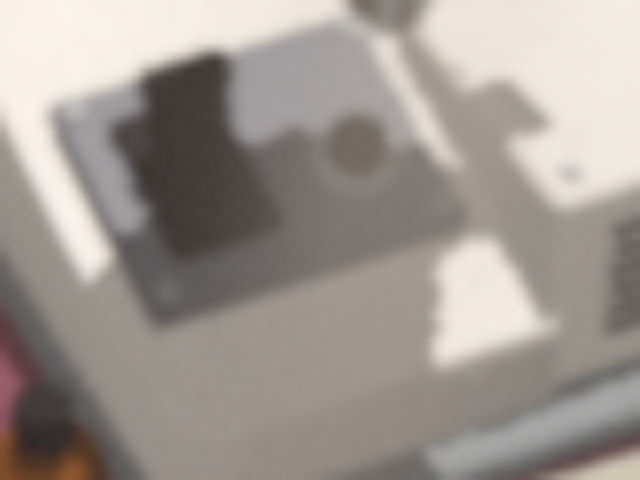

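The fingertip is at crop (385,25), to the right of the button at (357,145). The lever is still up. I'll shift left and go down, watching the force.

Call:
drive_tool --deltas '[[[0,-7,0],0,0],[[0,0,3],0,0],[[0,0,3],0,0],[[0,0,0],0,0]]'

```text
time: 3.25
tool_pos: [0.5482, -0.0333, 0.0903]
tool_rot: [180.0, 0.0, -2.8]
force: [-0.3, 0.3, -0.7]
width: 0.0001
grasp_force: 0.0
```

Call:
drive_tool --deltas '[[[0,0,2],0,0],[[0,0,0],0,0]]'

```text
time: 3.45
tool_pos: [0.5483, -0.0334, 0.0884]
tool_rot: [-180.0, 0.0, -2.8]
force: [-0.6, -0.6, -1.0]
width: -0.0005
grasp_force: 0.0
```

Call:
drive_tool --deltas '[[[0,0,2],0,0],[[0,0,0],0,0]]'

```text
time: 3.65
tool_pos: [0.5484, -0.0333, 0.0865]
tool_rot: [-180.0, 0.0, -2.8]
force: [-0.4, -0.7, 0.3]
width: -0.0001
grasp_force: 0.0
```

Call:
drive_tool --deltas '[[[0,0,2],0,0],[[0,0,0],0,0]]'

```text
time: 3.85
tool_pos: [0.5484, -0.0333, 0.0844]
tool_rot: [-180.0, 0.0, -2.8]
force: [-0.3, 0.1, -0.2]
width: -0.0
grasp_force: 0.0
```

Run:
```python
from h import *
import cv2
a=r.grab_frame("scene")[180:240,240:320,::-1];cv2.imwrite("pics/p3.png",cv2.resize(a,None,fx=8,fy=8,interpolation=cv2.INTER_CUBIC))
```

```text
(no output)
```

View pics/p3.png

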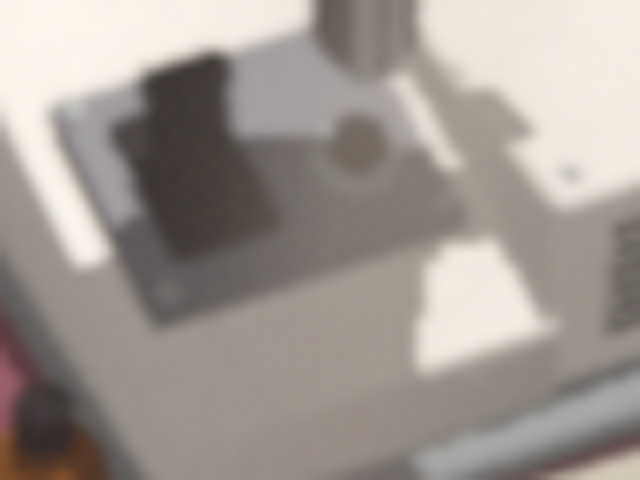

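The tip appears at (370,75), still above and behind the button at (357,145), and there is no force. It looks higher than the stated reach, so I'll keep going down in small steps.

Call:
drive_tool --deltas '[[[0,0,2],0,0],[[0,0,2],0,0],[[0,0,0],0,0]]'

```text
time: 4.2
tool_pos: [0.5483, -0.0333, 0.0803]
tool_rot: [-180.0, 0.0, -2.8]
force: [-0.4, -0.4, -0.8]
width: 0.0002
grasp_force: 0.0
```

Call:
drive_tool --deltas '[[[0,0,2],0,0],[[0,0,0],0,0]]'

```text
time: 4.4
tool_pos: [0.5484, -0.0333, 0.0785]
tool_rot: [-180.0, 0.0, -2.8]
force: [-0.4, -0.0, 0.3]
width: -0.0002
grasp_force: 0.0
```

Call:
drive_tool --deltas '[[[0,0,2],0,0],[[0,0,0],0,0]]'

```text
time: 4.6
tool_pos: [0.5484, -0.0333, 0.0765]
tool_rot: [-180.0, 0.0, -2.8]
force: [0.1, 0.8, 0.4]
width: -0.0002
grasp_force: 0.0
```

Run:
```python
from h import *
import cv2
f=r.grab_frame("scene");cv2.imwrite("pics/f4.png",f[:,:,::-1])
a=cv2.imread("pics/scene0.png")[:,:,::-1]
# lower boundary of changed dark pixels around finger columns
for c in range(278,296,2): print(c,f[184:204,c].mean(1).astype(int).tolist())
```

```text
278 [143, 137, 138, 147, 156, 160, 162, 161, 162, 163, 161, 156, 138, 118, 114, 114, 113, 113, 113, 112]
280 [94, 95, 98, 105, 119, 136, 148, 159, 163, 163, 161, 154, 140, 124, 119, 120, 125, 125, 122, 119]
282 [98, 98, 100, 101, 101, 105, 115, 138, 156, 157, 145, 123, 108, 104, 103, 104, 111, 119, 127, 126]
284 [120, 120, 121, 122, 122, 124, 125, 131, 139, 139, 126, 110, 105, 104, 104, 106, 106, 112, 124, 127]
286 [129, 131, 130, 129, 129, 131, 131, 131, 140, 148, 139, 119, 108, 107, 105, 107, 109, 118, 127, 129]
288 [126, 126, 126, 126, 126, 127, 130, 132, 145, 160, 161, 151, 142, 131, 123, 122, 125, 130, 127, 124]
290 [126, 125, 125, 126, 134, 161, 186, 197, 196, 187, 177, 170, 165, 153, 133, 125, 124, 123, 122, 120]
292 [176, 163, 147, 141, 145, 156, 168, 183, 204, 216, 217, 212, 202, 181, 146, 126, 121, 122, 122, 120]
294 [224, 215, 202, 183, 165, 157, 153, 154, 160, 169, 182, 198, 208, 212, 202, 186, 156, 132, 124, 124]
```

Call:
drive_tool --deltas '[[[0,0,2],0,0],[[0,0,2],0,0],[[0,0,0],0,0]]'

```text
time: 4.95
tool_pos: [0.5483, -0.0333, 0.0723]
tool_rot: [-180.0, 0.0, -2.8]
force: [-0.6, 0.1, -0.6]
width: -0.0
grasp_force: 0.0
```

Call:
drive_tool --deltas '[[[0,0,2],0,0],[[0,0,2],0,0],[[0,0,0],0,0]]'

```text
time: 5.25
tool_pos: [0.5483, -0.0333, 0.0683]
tool_rot: [-180.0, 0.0, -2.8]
force: [-0.4, -0.4, 0.8]
width: 0.0004
grasp_force: 0.0
```

Run:
```python
from h import *
import cv2
a=np.vstack([r.grab_frame("scene")[170:235,230:330,::-1],r.grab_frame("top")[165:215,240:340,::-1]]);cv2.imwrite("pics/p5.png",cv2.resize(a,None,fx=5,fy=5,interpolation=cv2.INTER_CUBIC))
```

```text
(no output)
```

View pics/p5.png

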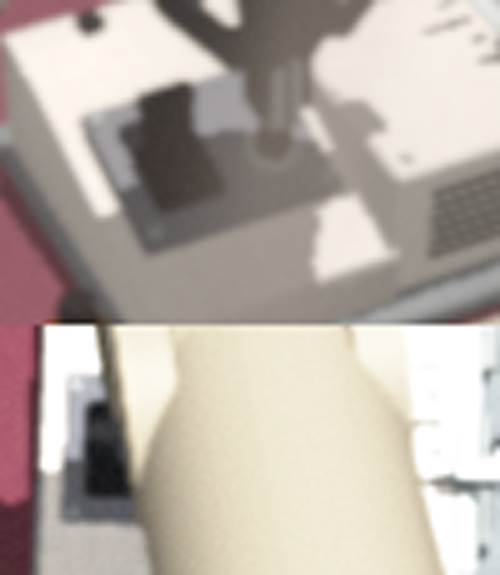

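The fingertip at (275,135) is now just over the button's rear, with the button at (273,145). There is still no contact, so I'll continue.

Call:
drive_tool --deltas '[[[0,0,2],0,0],[[0,0,0],0,0]]'

```text
time: 5.55
tool_pos: [0.5484, -0.0333, 0.0665]
tool_rot: [-180.0, 0.0, -2.8]
force: [0.5, 0.2, -0.2]
width: 0.0002
grasp_force: 0.0
```

Call:
drive_tool --deltas '[[[0,0,2],0,0],[[0,0,0],0,0]]'

```text
time: 5.75
tool_pos: [0.5484, -0.0333, 0.0645]
tool_rot: [-180.0, 0.0, -2.8]
force: [-0.1, -0.6, 0.3]
width: -0.0001
grasp_force: 0.0
```

Call:
drive_tool --deltas '[[[0,0,1.5],0,0],[[0,0,0],0,0]]'

```text
time: 5.95
tool_pos: [0.5484, -0.0333, 0.063]
tool_rot: [-180.0, 0.0, -2.8]
force: [0.4, -0.2, -0.0]
width: 0.0003
grasp_force: 0.0
```

Call:
drive_tool --deltas '[[[0,0,2],0,0],[[0,0,0],0,0]]'

```text
time: 6.15
tool_pos: [0.5484, -0.0333, 0.061]
tool_rot: [-180.0, 0.0, -2.8]
force: [-0.0, 0.1, -0.2]
width: -0.0003
grasp_force: 0.0
```

Run:
```python
from h import *
import cv2
a=r.grab_frame("scene")[170:220,250:310,::-1];cv2.imwrite("pics/p6.png",cv2.resize(a,None,fx=10,fy=10,interpolation=cv2.INTER_CUBIC))
for X in((.5484,-.0333,.053),(.5484,-.0333,.073),(.5484,-.0333,.083)):print(((proj("scene",np.array(X))-[250,170])*10+5).round())
```

```text
[348. 368.]
[349. 302.]
[350. 269.]
```

View pics/p6.png

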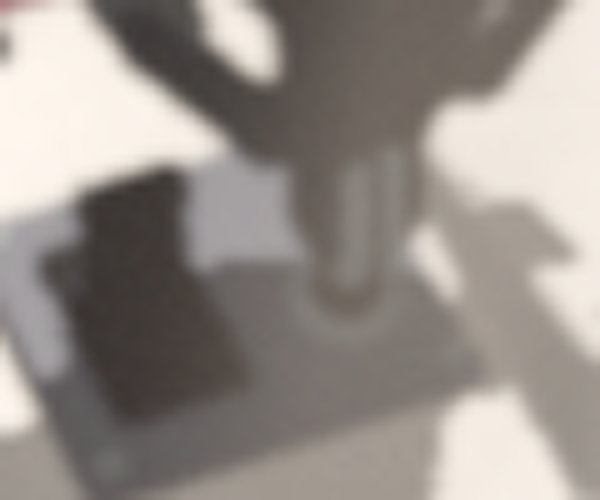

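The fingertip (rows 285–300 at column 350) now covers most of the button, so contact should come soon.

Call:
drive_tool --deltas '[[[0,0,1.5],0,0],[[0,0,0],0,0]]'

```text
time: 6.4
tool_pos: [0.5484, -0.0333, 0.0595]
tool_rot: [-180.0, 0.0, -2.8]
force: [0.6, -0.0, -0.1]
width: -0.0002
grasp_force: 0.0
```

Call:
drive_tool --deltas '[[[0,0,1.5],0,0],[[0,0,0],0,0]]'

```text
time: 6.6
tool_pos: [0.5488, -0.0333, 0.0584]
tool_rot: [-180.0, -0.0, -2.8]
force: [0.2, -0.8, 1.9]
width: -0.0003
grasp_force: 1.2
```

Call:
drive_tool --deltas '[[[0,0,1.5],0,0],[[0,0,0],0,0]]'

```text
time: 6.8
tool_pos: [0.549, -0.0333, 0.0569]
tool_rot: [-180.0, -0.1, -2.8]
force: [1.3, -1.2, 2.2]
width: 0.0
grasp_force: 1.0
```

Call:
drive_tool --deltas '[[[0,0,1.5],0,0],[[0,0,0],0,0]]'

```text
time: 7.0
tool_pos: [0.5488, -0.0333, 0.0553]
tool_rot: [-180.0, -0.0, -2.8]
force: [1.5, -0.5, 2.5]
width: 0.0002
grasp_force: 1.3
```

Call:
drive_tool --deltas '[[[0,0,1.5],0,0],[[0,0,0],0,0]]'

```text
time: 7.2
tool_pos: [0.5489, -0.0333, 0.054]
tool_rot: [-180.0, -0.0, -2.8]
force: [1.3, 0.2, 4.5]
width: -0.0
grasp_force: 2.0
```

Run:
```python
from h import *
import cv2
a=r.grab_frame("scene");cv2.imwrite("pics/f7.png",a[:,:,::-1])
b=cv2.imread("pics/scene0.png")[:,:,::-1]
d=np.abs(a.astype(int)-b).sum(2)[180:215,255:278]
print((a[184:202:2,256:276:2].mean(2)).astype(int)); print((b[184:202:2,256:276:2].mean(2)).astype(int))
```

```text
[[245 245 243 244 242 239 212 133  76  77]
 [245 244 244 242 233 224 202 168 115  84]
 [242 233 218 195 176 166 164 163 157 128]
 [193 174 164 162 160 155 162 164 162 161]
 [161 157 145 124 105 110 154 164 164 164]
 [119  98  79  76  76  79 127 149 146 149]
 [ 73  74  74  74  72  69  71  79  79  98]
 [ 75  73  71  64  61  62  67  69  75  96]
 [ 87  67  62  57  60  63  66  71  88 104]]
[[228 227 226 226 223 221 221 217 209 190]
 [228 225 217 206 172 140 164 165 154 150]
 [217 168 124  86  68  67  96 145 149 150]
 [159  75  61  59  60  61  98 145 150 150]
 [139  80  56  56  57  62 105 147 150 151]
 [105  69  56  58  59  62  96 146 151 152]
 [ 70  62  53  58  58  63  84 142 151 152]
 [ 69  61  55  58  60  63  70 120 150 151]
 [ 78  56  56  59  62  67  72  92 141 152]]
```

The button bottomed out at 4.5 N. The dark bar has left its upper place at (262–266,188), so the lever has dropped. I'll go up and round to the front of the lever.

Call:
drive_tool --deltas '[[[0,0,-25],0,0],[[0,0,-25],0,0],[[-23,-22,0],0,0],[[-23,-22,0],0,0],[[0,0,0],0,0]]'

```text
time: 7.75
tool_pos: [0.5015, 0.0166, 0.1031]
tool_rot: [-180.0, 0.2, -2.5]
force: [-0.2, -0.4, 0.2]
width: -0.0
grasp_force: 0.0
```

Run:
```python
from h import *
import cv2
a=r.grab_frame("scene");cv2.imwrite("pics/f8.png",a[:,:,::-1])
print(r.get_state()['tool_pos'])
print(a[184:224:2,240:284:2].mean(2).astype(int))
t=r.grab_frame("top");cv2.imwrite("pics/t8.png",t[:,:,::-1])
print(t[174:208:2,250:292:2].mean(2).astype(int))
c=lambda X:proj("scene",np.array(X)).round(1)
for x in(.540,.545,.55):print(x,c((x,.013,.097)),c((x,.026,.097)),c((x,0,.097)))
print('tip',c((.5025,.013,.117)))
```

```text
[0.50291779 0.01458723 0.1032608 ]
[[243 243 244 244 243 243 242 224 162  75  60  61  63  65  66  69  73  77
   81  87  93  99]
 [243 243 243 243 243 243 242 241 233 183 100  62  62  63  69  69  72  78
   83  89  95 104]
 [241 242 242 242 243 243 241 240 238 225 180  85  65  65  68  70  74  79
   85 102 107 118]
 [241 242 242 241 240 237 228 212 188 170 159 142 105  79  88  72  77  93
  105 111 120 126]
 [236 242 242 227 207 187 168 161 158 153 143 121  99  94  97  73  78 111
  118 111 120 125]
 [215 242 238 183 167 169 158 142 116  95  79  75  75  76  75  74  81 109
  119 114 119 113]
 [178 235 241 200 143 158 154  92  74  71  74  74  74  74  75  74  79 110
  120 113 119 109]
 [152 214 240 218 140 157 156 111  73  71  73  68  69  72  74  77  81 111
  121 114 123 110]
 [147 179 237 237 175 144 160 151  87  67  64  60  65  66  71  75  86 113
  121 115 140 120]
 [146 153 217 241 218 137 155 160 123  69  62  59  62  66  69  82 101 126
  133 138 152 149]
 [145 147 178 237 239 177 145 162 152  85  60  62  63  67  71  82  98 142
  161 164 163 156]
 [142 144 152 217 243 220 136 159 160 124 
[... 1769 characters left out ...]
 238]
 [206 209 211 214 216 220 222 222 224 225 224 223 224 224 223 220 218 214
  226 233 232]
 [202 207 211 215 217 221 222 224 222 223 225 225 225 224 224 222 218 214
  212 222 228]
 [201 208 209 212 216 218 222 223 223 225 224 225 225 223 223 221 219 217
  211 207 218]
 [201 205 210 215 217 217 222 223 225 225 225 224 224 224 222 222 220 217
  212 206 203]
 [199 203 209 212 215 217 222 223 223 225 225 224 224 224 223 221 220 217
  213 210 202]
 [197 202 208 210 214 220 220 224 223 224 224 226 224 224 224 223 219 219
  214 211 204]]
0.54 [267.9 200.2] [262.7 202.1] [273.2 198.4]
0.545 [266.9 198.9] [261.6 200.7] [272.1 197.1]
0.55 [265.8 197.6] [260.6 199.4] [271.  195.8]
tip [276.  203.3]
```

Call:
drive_tool --deltas '[[[0,0,18],0,0],[[0,0,18],0,0],[[8,0,0],0,0],[[8,0,0],0,0],[[0,0,0],0,0]]'

```text
time: 8.35
tool_pos: [0.5228, 0.0117, 0.0685]
tool_rot: [-180.0, -0.1, -2.9]
force: [0.7, -0.2, 0.0]
width: 0.0001
grasp_force: 0.0
```

Call:
drive_tool --deltas '[[[4,0,0],0,0],[[4,0,0],0,0]]'

```text
time: 8.55
tool_pos: [0.5286, 0.0118, 0.0682]
tool_rot: [180.0, 0.0, -2.8]
force: [-7.0, 0.4, 5.6]
width: -0.0
grasp_force: 3.4
```

Call:
drive_tool --deltas '[[[4,0,0],0,0],[[4,0,0],0,0]]'

```text
time: 8.75
tool_pos: [0.5369, 0.0114, 0.068]
tool_rot: [180.0, 0.0, -2.8]
force: [-1.3, 0.5, 1.2]
width: 0.0002
grasp_force: 0.8
```

Call:
drive_tool --deltas '[[[3,0,0],0,0],[[3,0,0],0,0]]'

```text
time: 8.95
tool_pos: [0.5433, 0.011, 0.0679]
tool_rot: [-180.0, -0.0, -2.8]
force: [-0.2, 0.8, 0.4]
width: 0.0002
grasp_force: 0.3
```

Call:
drive_tool --deltas '[[[3,0,0],0,0],[[2,0,0],0,0]]'

```text
time: 9.15
tool_pos: [0.5482, 0.0107, 0.0678]
tool_rot: [-180.0, -0.0, -2.8]
force: [-1.0, 1.1, 0.0]
width: 0.0001
grasp_force: 0.0
```

Call:
drive_tool --deltas '[[[2,0,0],0,0],[[2,0,0],0,0]]'

```text
time: 9.35
tool_pos: [0.5519, 0.0106, 0.0677]
tool_rot: [-180.0, -0.0, -2.8]
force: [-0.1, 0.5, -0.1]
width: -0.0002
grasp_force: 0.0
```

Call:
drive_tool --deltas '[[[-20,0,0],0,0],[[-20,0,0],0,0],[[0,0,0],0,0],[[0,0,0],0,0]]'

```text
time: 9.75
tool_pos: [0.5121, 0.0124, 0.068]
tool_rot: [180.0, -0.0, -2.8]
force: [0.5, -0.4, -0.5]
width: 0.0003
grasp_force: 0.0
```

Run:
```python
from h import *
import cv2
a=r.grab_frame("scene");cv2.imwrite("pics/f9.png",a[:,:,::-1])
print(r.get_state()['tool_pos'],a[184:202:2,256:276:2].mean(2).astype(int))
```

```text
[0.51248036 0.012363   0.06806707] [[ 77 160 236 222 139  65  61  64  69  72]
 [ 73 133 220 220 169  77  64  67  70  74]
 [ 62  73  96  89  69  62  61  65  72  75]
 [ 57  57  56  59  59  61  63  67  72  76]
 [ 57  57  60  60  61  61  66  68  73  78]
 [ 68  60  60  59  62  65  65  69  71  78]
 [ 71  61  58  60  62  65  67  70  73  78]
 [ 72  62  54  60  62  64  67  71  75  83]
 [ 83  55  50  54  63  67  67  72  80 104]]
```

The lever has its original silhouette again, so it is up. Next is the shutter tab.

Call:
drive_tool --deltas '[[[-5,0,-25],0,0],[[0,0,-25],0,0],[[1,36,0],0,0],[[1,36,0],0,0],[[1,36,0],0,0],[[1,36,0],0,0],[[1,36,0],0,0],[[0,0,0],0,0]]'

```text
time: 10.6
tool_pos: [0.5025, -0.1742, 0.1175]
tool_rot: [179.9, 0.0, -3.3]
force: [0.7, -1.2, -0.7]
width: -0.0003
grasp_force: 0.0
```

Call:
drive_tool --deltas '[[[0,0,15],0,0],[[0,0,15],0,0],[[0,0,0],0,0]]'

```text
time: 10.9
tool_pos: [0.5021, -0.1668, 0.0858]
tool_rot: [-179.9, 0.2, -2.8]
force: [-0.7, -0.0, -0.3]
width: -0.0001
grasp_force: 0.0
```

Run:
```python
from h import *
import cv2
a=r.grab_frame("scene");cv2.imwrite("pics/f10.png",a[:,:,::-1])
t=r.grab_frame("top");cv2.imwrite("pics/t10.png",t[:,:,::-1])
print(r.get_state()['tool_pos'],r.get_state()['tool_rot'])
v=np.hstack([cv2.resize(a[150:210,300:360,::-1],None,fx=6,fy=6,interpolation=cv2.INTER_CUBIC),cv2.resize(t[160:220,300:360,::-1],None,fx=6,fy=6,interpolation=cv2.INTER_CUBIC)])
cv2.imwrite("pics/p10.png",v)
```

```text
[ 0.50327063 -0.16700982  0.08783831] [-1.79973993e+02  1.39937599e-02 -2.79848300e+00]
```

View pics/p10.png

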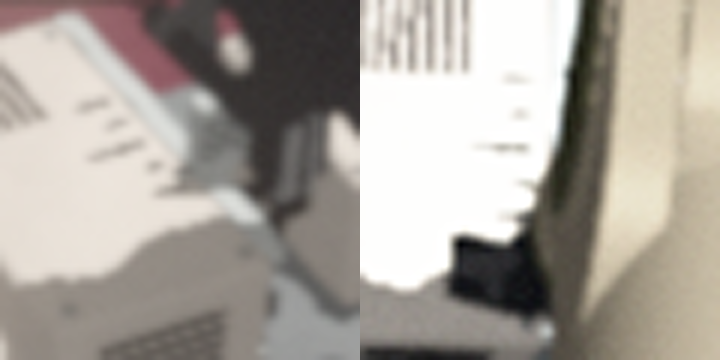

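The scene half shows the fingers at (300,170) standing ahead of the tab at (215,145). The pointer is still on the shut line at (175,190), with the half line at (120,153). I'll check the tip's lateral alignment numerically.

Run:
```python
from h import *
for X in((.503,-.167,.105),(.503,-.167,.1),(.503,-.167,.11),(.514,-.167,.105),(.492,-.167,.105),(.545,-.165,.109),(.5395,-.152,.126),(.5395,-.178,.126),(.5395,-.178,.092),(.5395,-.152,.092)):print(X,((proj("scene",np.array(X))-[300,150])*6+2.5).round())
```

```text
(0.503, -0.167, 0.105) [278. 196.]
(0.503, -0.167, 0.1) [277. 206.]
(0.503, -0.167, 0.11) [279. 186.]
(0.514, -0.167, 0.105) [262. 180.]
(0.492, -0.167, 0.105) [295. 212.]
(0.545, -0.165, 0.109) [214. 129.]
(0.5395, -0.152, 0.126) [196. 111.]
(0.5395, -0.178, 0.126) [253.  92.]
(0.5395, -0.178, 0.092) [246. 162.]
(0.5395, -0.152, 0.092) [190. 181.]
```

Call:
drive_tool --deltas '[[[8,-3,0],0,0],[[7,0,0],0,0],[[0,0,0],0,0]]'

```text
time: 11.3
tool_pos: [0.5198, -0.1646, 0.0884]
tool_rot: [-180.0, -0.1, -2.8]
force: [-0.2, -0.9, 0.3]
width: 0.0002
grasp_force: 0.0
```

Call:
drive_tool --deltas '[[[2,0,0],0,0],[[2,0,0],0,0],[[0,0,0],0,0]]'

```text
time: 11.6
tool_pos: [0.5222, -0.1652, 0.0878]
tool_rot: [-180.0, -0.0, -2.8]
force: [-0.3, 0.1, -0.4]
width: -0.0002
grasp_force: 0.0
```

Call:
drive_tool --deltas '[[[2,0,0],0,0],[[2,0,0],0,0],[[0,0,0],0,0]]'

```text
time: 11.9
tool_pos: [0.5262, -0.1654, 0.0878]
tool_rot: [-180.0, -0.0, -2.8]
force: [0.3, 0.5, -0.3]
width: -0.0003
grasp_force: 0.0
```

Call:
drive_tool --deltas '[[[2,0,0],0,0],[[2,0,0],0,0],[[0,0,0],0,0]]'

```text
time: 12.2
tool_pos: [0.5298, -0.1656, 0.0877]
tool_rot: [-180.0, 0.0, -2.8]
force: [-2.2, -0.2, 2.1]
width: -0.0001
grasp_force: 1.4
```

Call:
drive_tool --deltas '[[[3,0,0],0,0],[[3,0,0],0,0],[[3,0,0],0,0],[[3,0,0],0,0],[[3,0,0],0,0],[[0,0,0],0,0],[[0,0,0],0,0]]'

```text
time: 12.9
tool_pos: [0.5449, -0.1662, 0.0876]
tool_rot: [-180.0, 0.0, -2.8]
force: [-4.8, 0.9, 2.8]
width: -0.0001
grasp_force: 2.5
```

```bash
cat > m.py <<'E'
from h import *
# dark pointer/scale lines and tab edges sampled along bench x in scene: lamp top strip
a=r.grab_frame("scene").astype(float);s=r.get_state();print(s['tool_pos'].round(4),s['force'].round(1))
import cv2
b=cv2.imread("pics/scene0.png")[:,:,::-1].astype(float)
g,h=a.mean(2).astype(np.float32),b.mean(2).astype(np.float32)
for y in(-.136,-.142,-.148,-.152,-.156):
    P=np.array([proj("scene",np.array([.535+.0025*i-0.0,y-.038*(.0025*i-.04),.086])) for i in range(29)],np.float32)
    for im in(h,g):print(y,cv2.remap(im,P[None,:,0],P[None,:,1],cv2.INTER_LINEAR)[0].astype(int).tolist())
E
python3 m.py
```

```text
[ 0.5449 -0.1662  0.0876] [-4.8  0.9  2.7]
-0.136 [222, 222, 222, 222, 222, 222, 222, 223, 223, 223, 223, 223, 223, 223, 218, 206, 193, 192, 207, 218, 222, 223, 223, 223, 222, 222, 220, 219, 219]
-0.136 [143, 143, 143, 143, 143, 144, 144, 145, 145, 145, 146, 154, 172, 200, 212, 210, 200, 200, 215, 226, 230, 231, 231, 231, 230, 229, 228, 226, 226]
-0.142 [222, 220, 215, 202, 192, 206, 216, 222, 222, 223, 222, 223, 223, 221, 215, 193, 182, 191, 207, 220, 219, 219, 219, 221, 222, 220, 215, 201, 194]
-0.142 [142, 142, 138, 129, 123, 131, 139, 144, 143, 143, 144, 154, 172, 194, 210, 196, 189, 199, 216, 228, 227, 227, 227, 229, 230, 228, 223, 210, 203]
-0.148 [218, 214, 193, 174, 167, 184, 209, 216, 214, 199, 194, 201, 216, 221, 216, 200, 179, 190, 208, 217, 216, 205, 198, 201, 215, 219, 214, 200, 185]
-0.148 [142, 142, 137, 126, 115, 120, 134, 138, 136, 127, 135, 159, 193, 215, 218, 206, 186, 198, 216, 225, 224, 213, 206, 209, 223, 227, 222, 208, 192]
-0.152 [214, 196, 175, 148, 146, 171, 191, 205, 210, 205, 187, 197, 211, 219, 217, 203, 192, 195, 209, 220, 219, 209, 193, 200, 211, 216, 213, 197, 192]
-0.152 [143, 143, 139, 129, 122, 124, 134, 140, 140, 133, 124, 147, 182, 203, 214, 204, 199, 202, 217, 228, 227, 217, 201, 208, 219, 225, 221, 205, 199]
-0.156 [199, 180, 158, 140, 134, 135, 146, 162, 183, 205, 209, 213, 216, 221, 221, 219, 213, 212, 215, 219, 220, 216, 211, 211, 213, 217, 217, 213, 208]
-0.156 [142, 142, 142, 139, 136, 134, 138, 140, 142, 140, 138, 139, 145, 157, 180, 201, 212, 217, 223, 226, 228, 224, 219, 219, 221, 225, 225, 221, 217]
```

Call:
drive_tool --deltas '[[[3,0,0],0,0],[[3,0,0],0,0],[[3,0,0],0,0],[[3,0,0],0,0],[[3,0,0],0,0],[[0.5,0,0],0,0],[[0,0,0],0,0],[[0,0,0],0,0]]'

```text
time: 13.75
tool_pos: [0.5598, -0.1669, 0.0876]
tool_rot: [-180.0, 0.1, -2.8]
force: [-6.8, 1.6, 4.9]
width: -0.0003
grasp_force: 3.6
```

Run:
```python
from h import *
import cv2
# difference images along the path of the tab's left side-face mid edge (y=-0.150..-0.153, z .1-.12), in the start and present pictures
a=r.grab_frame("scene");cv2.imwrite("pics/f12.png",a[:,:,::-1])
b=cv2.imread("pics/scene0.png")[:,:,::-1]
s=r.get_state();print(s['tool_pos'].round(4),s['force'].round(1),s['time'])
np.set_printoptions(linewidth=220)
for im in(b,a):print(im[156:188:2,312:350:2].mean(2).astype(int),'\n')
for x in(.545,.575):
    for d in(-.0055,.0055):print(x+d,proj("scene",np.array([x+d,-.152,.126])).round(1),proj("scene",np.array([x+d,-.152,.092])).round(1),proj("scene",np.array([x+d,-.178,.126])).round(1))
```

```text
[ 0.5598 -0.1669  0.0876] [-7.   0.4  4.7] 13.8
[[196 207 178 124 114 112 111 111 111 111 109 109 119 169 186 218 225 225 223]
 [206 200 208 169 120 113 112 111 111 110 110 109 125 181 196 224 226 225 225]
 [219 208 209 209 168 119 113 113 110 110 110 110 121 146 191 218 224 224 224]
 [220 221 211 211 209 167 117 109 108 111 113 119 129 138 156 192 217 224 224]
 [221 222 222 209 211 211 162 117 122 132 148 168 182 198 204 171 191 217 223]
 [219 208 198 208 203 209 209 169 153 156 184 208 210 198 183 152 149 195 218]
 [209 192 211 218 218 202 212 206 169 155 149 170 151 135 123 120 130 153 194]
 [221 222 221 198 194 218 209 214 202 165 131 119 111 106 108 121 122 122 152]
 [222 223 222 217 221 217 216 209 215 193 134 114 106 108 104  97  69  69 106]
 [223 221 214 204 173 183 212 220 208 196 134 110 110 114 110  79  51  51  63]
 [222 208 192 208 215 223 217 209 212 174 131 114 125 131 124  79  52  48  53]
 [221 223 223 224 223 223 207 203 199 132 126 130 131 130 124  89  50  49  51]
 [222 222 224 223 223 223 222 214 195 136 134 131 142 134 105  76  50  49  48]
 [223 222 223 224 223 222
[... 1001 characters left out ...]
67]
 [170 139 124 135 141 146 141 135 141 139 139 144 135 135 133  81  49  49  52]
 [148 147 147 147 146 145 132 129 143 140 139 137 130 131 133  92  47  47  48]
 [148 148 147 146 146 145 145 138 129 129 142 140 136 126 108  76  49  48  45]
 [149 148 147 147 146 144 141 120 128 140 144 139 137 133  95  59  59  50  46]
 [147 147 147 146 146 145 144 144 144 145 143 143 140 138 132 111  98  56  51]
 [147 146 146 145 145 145 144 144 145 143 144 143 143 138 140 179 151  66 101]] 

0.5395000000000001 [332.3 168.1] [331.2 179.8] [341.8 164.9]
0.5505 [329.6 165.6] [328.7 177.2] [339.2 162.3]
0.5695 [325.2 161.2] [324.3 172.8] [334.7 158. ]
0.5804999999999999 [322.7 158.7] [321.8 170.3] [332.1 155.5]
```

Travel by TCP is about 29–30 mm, the push is 7 N (about 27 mm by the spring rate), and the tab edge has moved about 7.5 px (about 30 mm). All three agree on half, so I'm handing in.

```bash
python3 -c "
from station import r
print(r.get_state()['tool_pos'],r.get_state()['force']);print(r.finish_job())"
```

```text
[ 0.55984178 -0.16688565  0.08762332] [-6.99927899  0.38132786  4.7251362 ]
the job is handed in; nothing more can be done
None
```

The job is handed in: I pressed the test button and the lever dropped, I lifted it back up with the shutter shut, and the arm is holding the shutter at about half (estimates 27 to 30 mm of 60, about 7 N); the judge's verdict wasn't shown.

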